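# Twist-lock the filter cap onto the compost bin

### The job

Fit the loose filter cap back on the compost bin: set its round nose in the white ring on the bin's lid, feel for the two slots, push the cap in against the spring and twist it clockwise (seen from above) until it is locked, then let go so that it stays locked. Handle it gently, never forcing the cap against the bin, and leave the mug, spoon, can opener and scoop where they are.

Things in the scene. Friction and masses are not known exactly. Their poses are not given: they have to be found in the camera images.
- cap: Loose grey plastic filter cap, 59 mm high, about 80 g, standing nose down on the cart; same after a half turn. Origin: centre of its underside, z up. Round nose and neck 48 mm across from 0 to 24 mm height, foot bevelled 3 mm; two lugs pointing along +x and -x, 10 mm wide, out to 31 mm from the axis, from 8 to 13 mm height; flange 76 mm across, 24 to 29 mm height.
- cap_grip (a point): Middle of the upright grip bar on top of the cap, on its axis, 44 mm above the cap's underside; axes as the cap's. The bar is 52 mm long along x, 14 mm thick along y, from 29 to 59 mm above the underside.
- bin: Grey plastic compost bin, fixed on the cart, 170 mm (x) by 194 mm (y), lid top at 150 mm height; a small pull on its front (-x). Origin: centre of its underside, z up. A white ring in its lid takes the cap.
- socket (a point): Centre of the top face of the white ring, 156 mm above the cart; axes as the bin's. Ring 83 mm across, round hole 51 mm, two opposite slots 13 mm wide out to 32 mm from the axis. The ring is fixed but its slot line lies anywhere within 0.4 rad of the bin's x axis, unmeasured; lugs enter within 0.05 rad of it, else they rest on the ring, cap underside 8 mm below this point.
- plate (a point): Centre of the top of the spring plate in the ring's hole, when nothing presses on it: 12 mm below the ring's top. In the slots the cap sinks freely to here, then against the spring: 4 N at first, 0.5 N more per mm, to 24 mm below the ring's top, where the flange meets the ring. 5 N is enough to search, 10 N to push in; over 40 N between cap and bin damages the ring.
- seat (a point): Where the locked cap's underside comes: 18 mm below the ring's top. Clockwise of each slot is a ridge (lugs pass under it with the underside over 21 mm below the ring's top), then, 0.58 to 0.83 rad clockwise from the slot's centre, a pocket with a hard end. Let go there, the spring lifts the cap here, locked. Else it rises to 12 mm below the ring's top, or stays under the ridge at 21 mm.
- mug: White ceramic mug, 82 mm across, 95 mm high; origin at the centre of its underside. To be left alone.
- spoon: Wooden spoon, 260 mm long along its x, lying. To be left alone.
- opener: Steel can opener, about 160 mm long along its x, lying. To be left alone.
- scoop: Red plastic scoop, about 155 mm long along its x, 32 mm high. To be left alone.
There are look-alikes about, which are no part of the job. Several things have the shape of the cap; the one meant has the colours described above.

How it is judged:
By the outcome, as a careful person would: the job done as asked, in the order asked, and still so for the second after the job is handed in, with the robot touching nothing.
It also fails if it takes over 72 s, if anything falls off the work surface, if the arm or the gripper's body presses on something with over 40 N, if the wrist force passes 120 N, or if a joint passes its speed limit or range.

### The arm

A 6-joint arm with a two-finger parallel gripper is mounted at the origin on the work surface. World frame = base frame: x ahead of the robot, y to its left, z up, the work surface at z = 0. Lengths are in mm, angles in rad, forces in N, time in s.
With the tool pointing down it reaches from about 400 to 925 mm from the base axis. Payload 3.4 kg.
Tool frame: the origin (TCP) lies midway between the tips of the shut fingers; the grasp point (between the pads) lies behind it (bot.grasp_offset is the z of the grasp point in the tool frame, in mm); z points along the fingers, y is the direction in which the jaws open and shut (so a half turn about z gives the same grasp; the last joint's range is limited). The gripper opens to 85 mm and grips with 20 to 120 N. Pads are 22 mm wide; open, the fingers measure 114 mm over their backs; the gripper's body (76 mm by 85 mm) begins 54 mm behind the grasp point. The pads swing forward as they close: fully open they stand 13 mm farther back than shut.
Start: joints at [-1.26, 0.307, 1.506, -0, 1.328, -0.073], TCP at [215.817, -532.967, 203.905] pointing down, gripper open.
Joint ranges: [-3.12, 3.12], [-1.05, 2.28], [0.14, 2.33], [-1.42, 4.57], [0.1, 2.73], [-2.68, 2.68]. Speed limits (rad/s): [2.57, 2.57, 3.14, 3.14, 3.14, 3.14].

### API

Orientations are given as a unit quaternion [w, x, y, z].
In Python, from bench import bot gives the robot as it stands.
- The arm moves only by the tool move_arm, never from a script. Its argument "steps" is a list of rows, each a list of 7 numbers: the opening in per cent of the stroke, from 0 (shut) to 100 (fully open), then the shift along the tool's x, y, z in units of 60 mm (1.0 is 60 mm), then the turn, a rotation vector about the tool's x, y, z in units of 8 degrees (1.0 is 8 degrees). A call has 1 to 8 rows; each row shifts and turns the commanded pose from where the row before left it, along the tool's axes as they then stand; what a row does not reach is not made up. A row lasts 1/8 s, in which the tool goes at most 62.5 mm and 10.7 degrees, less where a joint would pass 70% of its speed; a pose out of reach is approached as far as the arm can. A call is refused whole if a number of a shift passes 1 or a number of a turn 1, either way. A call with a gripper value outside its range is refused whole. The fingers move at their own pace and stop on an object; "newtons" is the grip in N (left out, the last holds). Time passes only in rows, so rows that do not move let the fingers close. It gives the time, the measured TCP pose, the force and the opening at its end, in the units of the state.
- bot.state(): the state, without advancing time (a new reading comes with each control period).
- bot.grab_frame(name): name is "scene" or "top" or "wrist"; returns a dict with "img" (384x512x3 uint8, red, green, blue), "range_z" (384x512 float32, mm along the optical axis (not along the pixel's ray), 0 where there is no reading), "mtx" (3x3 intrinsics, pixels), "dist" ([k1, k2, p1, p2, k3] as OpenCV has them; the pictures are not rectified), "origin" and "attitude" of the camera in the world. Camera axes: x right, y down, z forward; pixel columns grow to the right and rows downward; lengths in mm; the calibration is good to about 2 mm. A picture is of the moment at which its call begins.
- bot.sign_off(): hands the job in, once; it reports no verdict.
The state is a dict: "time": time; "joint_pos": joint angles; "joint_velocities": joint speeds; "tau": joint torques, N m; "tool_pos": TCP position; "tcp_rot": TCP orientation; "force": force on the tool from outside, world axes, zero at the start; "moment": the same for the moment, N m; "opening": finger opening in mm.
Only numpy, scipy, OpenCV 4.12 (cv2) and the standard library are available. Lean on these libraries where they do the work, as an engineer would, in place of code of your own. Each camera call takes 0.05 s, during which the arm holds its last target.

## Working session

There is one attempt and no reset: what is moved stays moved. The work goes in short steps, Python scripts to look and compute and a tool call to move; the robot and the scene stay as the last step left them, time stands still between calls to the robot, and variables do not carry over. Pictures are saved under pics/ and viewed, and the job is handed in when it is done.

Besides the shell and the picture viewer there is one more tool, called as name(argument=value, ...) on one line, values as JSON. move_arm: Moves the arm, as the interface text tells. Its arguments: {"type":"object","properties":{"steps":{"type":"array"},"newtons":{"type":"number"}},"required":["steps"]}

```bash
ls; mkdir -p pics; cat > h.py <<'E'
import numpy as np,cv2,pickle
from bench import bot
def snap(n,tag):
    f=bot.grab_frame(n); cv2.imwrite(f'pics/{tag}.png',f['img'][:,:,::-1]); pickle.dump(f,open(f'{tag}.pkl','wb')); return f
def load(tag): return pickle.load(open(f'{tag}.pkl','rb'))
def R(q):
    q=np.array(q,float)
    if q.shape==(3,3): return q
    from scipy.spatial.transform import Rotation
    return Rotation.from_quat([q[1],q[2],q[3],q[0]]).as_matrix()
def rays(f,uv):
    p=cv2.undistortPoints(np.array(uv,np.float64).reshape(-1,1,2),f['mtx'],np.array(f['dist'])).reshape(-1,2)
    return np.c_[p,np.ones(len(p))]@R(f['attitude']).T
def onplane(f,uv,z):
    d=rays(f,uv);o=np.array(f['origin']);return o+d*((z-o[2])/d[:,2])[:,None]
def bydepth(f,uv):
    uv=np.array(uv).reshape(-1,2);d=rays(f,uv)
    zz=np.array([f['range_z'][int(round(v)),int(round(u))] for u,v in uv]);return np.array(f['origin'])+d*zz[:,None]
E
python3 - <<'E'
from h import *
for n in('scene','top','wrist'):
    f=snap(n,n+'0');print(n,f['origin'],f['attitude'],f['mtx'][0][0])
print(bot.state(),bot.grasp_offset)
E
```

```text
pics
scene [1112.84206466 -629.52650583 1153.15999129] [-0.30105266  0.8828717   0.34120183 -0.11612996] 465.81616628598283
top [ 394.73297544   -2.47909097 1442.86031674] [ 0.0453651  -0.70457493  0.70626113 -0.05207106] 385.4114952058335
wrist [ 277.71287724 -508.5950822   373.20887383] [ 0.10929391  0.82250016 -0.55312853 -0.0748141 ] 289.37289449863533
{'time': 0.15, 'joint_pos': array([-1.25946668e+00,  3.07421723e-01,  1.50734384e+00,  1.27390791e-05,
        1.32841830e+00, -7.34714180e-02]), 'joint_velocities': array([ 3.47600203e-05, -2.32276688e-03, -3.89779369e-03, -1.79857807e-03,
        6.96179898e-04, -1.57976939e-04]), 'tau': array([ 8.71281986e-05, -4.57978106e+01, -2.52220666e+01, -1.12879795e-04,
        8.58027226e-03, -2.26053322e-05]), 'tool_pos': array([ 215.66428572, -532.41474469,  203.19203924]), 'tcp_rot': array([-7.90715978e-04,  9.81548027e-01,  1.91214115e-01, -8.82589214e-05]), 'force': array([-0.10092926, -0.21145586,  0.58519989]), 'moment': array([-0.05331502, -0.04268517,  0.02410752]), 'opening': 85.61488180544933} -18.700000000000003
```

View pics/scene0.png

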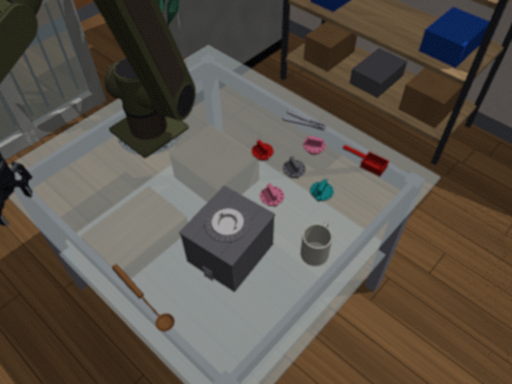

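View pics/top0.png

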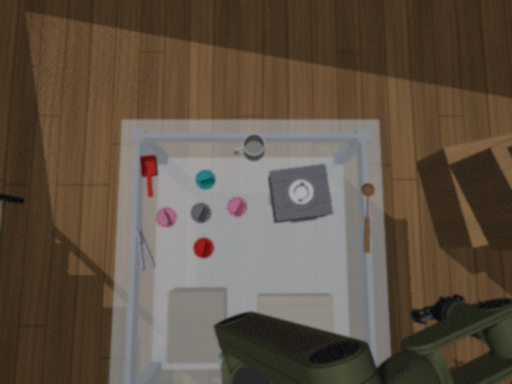

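View pics/wrist0.png

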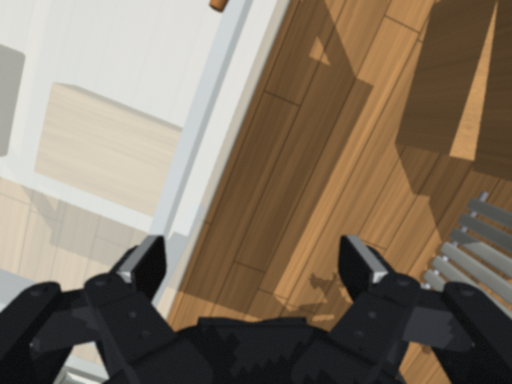

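The grey cap is at top-view pixel (201,212), with red, teal and two pink look-alikes around it. The bin's white ring is at (301,192). The mug, scoop, opener and spoon lie near the edges. The arm is at lower right, clear of these. Next I'll measure.

```bash
python3 - <<'E'
from h import *
f=load('top0')
a=cv2.resize(f['img'][160:280,140:260],None,fx=5,fy=5,interpolation=cv2.INTER_CUBIC)
b=cv2.resize(f['img'][155:230,260:340],None,fx=7,fy=7,interpolation=cv2.INTER_CUBIC)
cv2.imwrite('pics/a.png',a[:,:,::-1]);cv2.imwrite('pics/b.png',b[:,:,::-1])
g=load('scene0')
c=cv2.resize(g['img'][120:300,170:340],None,fx=4,fy=3.3,interpolation=cv2.INTER_CUBIC);cv2.imwrite('pics/c.png',c[:,:,::-1])
for p in [(201,212),(301,192),(205,180),(237,206),(166,217),(204,247),(254,147),(149,165),(367,220),(320,205),(132,250),(372,250),(200,330),(240,250),(301,150),(301,135)]:
    print(p,bydepth(f,[p]).round(0)[0], f['img'][p[1],p[0]])
E
```

```text
(201, 212) [512. 179.  58.] [70 71 76]
(301, 192) [ 571. -171.  149.] [170 172 178]
(205, 180) [629. 166.  55.] [19 75 77]
(237, 206) [534.  49.  54.] [153  91 118]
(166, 217) [495. 304.  55.] [137  83 106]
(204, 247) [388. 166.  58.] [106  11  14]
(254, 147) [766. -13.   4.] [113 116 110]
(149, 165) [696. 386.   2.] [157  40  38]
(367, 220) [ 484. -429.   22.] [111  78  46]
(320, 205) [ 527. -234.  151.] [ 94  94 100]
(132, 250) [377. 439.  -4.] [136 138 143]
(372, 250) [ 374. -451.   -6.] [126 126 124]
(200, 330) [ 93. 182.   1.] [134 129 123]
(240, 250) [376.  40.   2.] [152 152 154]
(301, 150) [ 755. -194.   -2.] [144 140 130]
(301, 135) [ 814. -194.    1.] [135 138 145]
```

View pics/a.png

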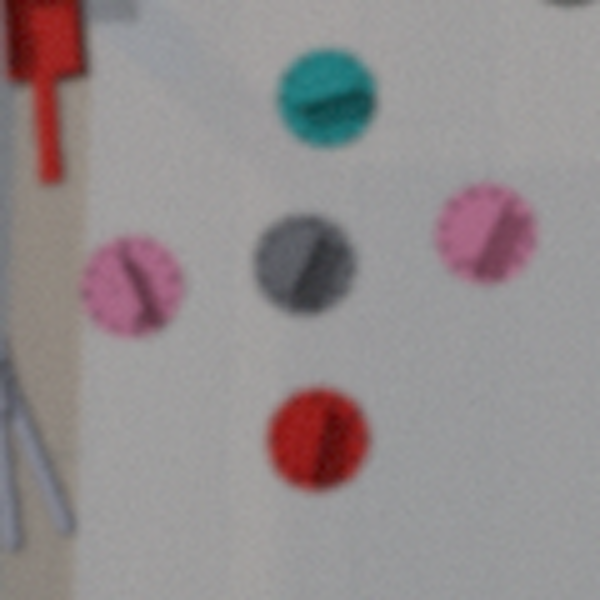

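View pics/b.png

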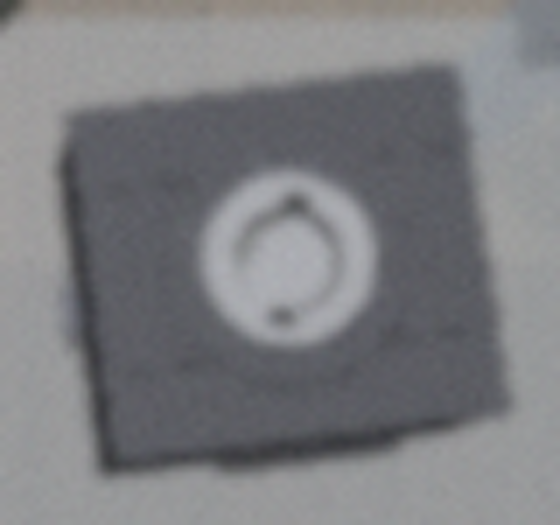

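View pics/c.png

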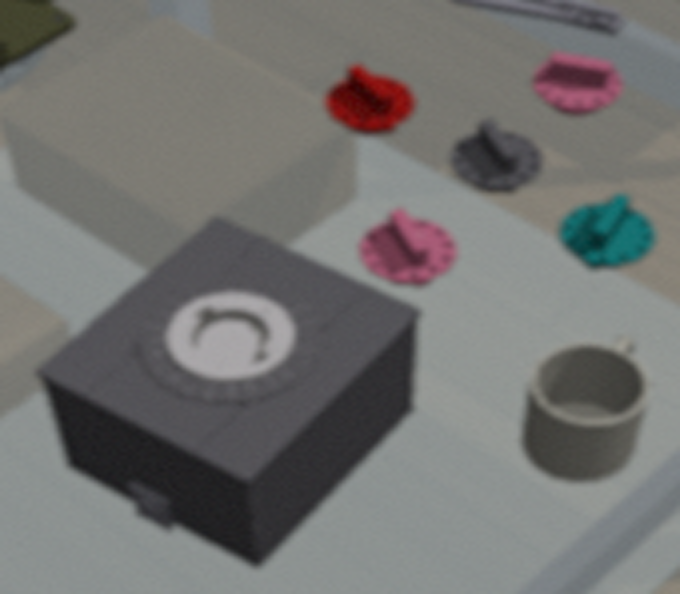

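```bash
cat >> h.py <<'E'
def blob(m,near):
    n,l,s,c=cv2.connectedComponentsWithStats(m.astype(np.uint8))
    i=min((i for i in range(1,n) if s[i,4]>15),key=lambda i:np.hypot(*(c[i]-near)));return l==i,c[i],s[i]
def plan(target,yaw=None):
    "shift in tool units to world TCP target; yaw: wanted world angle of tool y axis (mod pi)"
    s=bot.state();T=R(s['tcp_rot']);d=T.T@(np.array(target)-s['tool_pos'])/60
    print('tcp',s['tool_pos'].round(1),'tooly ang',round(np.arctan2(T[1,1],T[0,1]),4),'tilt',T[:,2].round(4),'F',s['force'].round(2),'M',s['moment'].round(2),'open',round(s['opening'],1),'t',round(s['time'],2),'j6',s['joint_pos'][5].round(2))
    print('shift units',d.round(3),'n>=',abs(d).max())
    if yaw is not None:
        a=np.arctan2(T[1,1],T[0,1]);e=(yaw-a+np.pi/2)%np.pi-np.pi/2
        print('yaw err world',e.round(4),'-> tool z turn units',(-e/np.deg2rad(8)).round(3))
E
python3 - <<'E'
from h import *
f=load('top0');hsv=cv2.cvtColor(f['img'],cv2.COLOR_RGB2HSV)
v=hsv[:,:,2];s=hsv[:,:,1]
m=(v<125)&(s<50)
b,c,st=blob(m,(201,212));print(c,st)
cn=max(cv2.findContours(b.astype(np.uint8),0,1)[0],key=len);(x,y),r=cv2.minEnclosingCircle(cn)
print('cap',onplane(f,[c,(x,y)],29),r)
w=(v>150)&(np.hypot(*(np.indices(v.shape)[::-1]-np.array([301,192])[:,None,None]))<14)
b,c,st=blob(w,(301,192));cn=max(cv2.findContours(b.astype(np.uint8),0,1)[0],key=len);(x,y),r=cv2.minEnclosingCircle(cn);print('ring',c,(x,y),r,onplane(f,[c,(x,y)],156))
sl=[(260+299/7,155+203/7),(260+282/7,155+316/7)];p=onplane(f,sl,150);print(p,np.arctan2(*(p[0]-p[1])[[1,0]]))
k=[(260+70/7,155+110/7),(260+460/7,155+68/7),(260+508/7,155+405/7),(260+105/7,155+470/7)];q=onplane(f,k,150);print('bin',q.round(),q.mean(0),np.arctan2(*(q[1]-q[2])[[1,0]]),np.arctan2(*(q[0]-q[3])[[1,0]]))
print('bar', np.arctan2(*np.diff(onplane(f,[(140+305/5,160+300/5),(140+325/5,160+238/5)],59),axis=0)[0][[1,0]]))
T=R(bot.state()['tcp_rot']);W=load('wrist0');print('cam in tool',T.T@(np.array(W['origin'])-bot.state()['tool_pos']),T.T@R(W['attitude'])[:,2]);print(T.round(3))
plan([512,179,320],0)
E
```

```text
[200.55590062 212.47204969] [191 203  20  20 322]
cap [[512.74943936 183.99238643  29.        ]
 [512.64719415 184.19541946  29.        ]] 10.12432861328125
ring [300.64285714 191.95502646] (300.5848693847656, 191.4741668701172) 12.021242141723633 [[ 570.72299405 -168.78543712  156.        ]
 [ 572.36077616 -168.62128558  156.        ]]
[[ 598.82045462 -177.13239575  150.        ]
 [ 543.62181674 -167.81264878  150.        ]] -0.16726268162648697
bin [[ 645.  -66.  150.]
 [ 666. -257.  150.]
 [ 500. -276.  150.]
 [ 470.  -82.  150.]] [ 570.09742146 -170.19786047  150.        ] 0.11111478130985131 0.08700416434837165
bar -0.29700502201357615
cam in tool [  66.47442981    0.9438238  -170.0099628 ] [-2.62680451e-01 -1.21662643e-04  9.64882877e-01]
[[ 0.927  0.375 -0.   ]
 [ 0.375 -0.927  0.002]
 [ 0.    -0.002 -1.   ]]
tcp [ 215.7 -532.4  203.2] tooly ang -1.186 tilt [-5.0e-04  1.5e-03 -1.0e+00] F [-0.1  -0.21  0.59] M [-0.05 -0.04  0.02] open 85.6 t 0.15 j6 -0.07
shift units [ 9.029 -9.139 -1.931] n>= 9.13900729510433
yaw err world 1.186 -> tool z turn units -8.494
```

```bash
python3 - <<'E'
from h import *
plan([571,-169,265])
E
```

```text
tcp [ 215.7 -532.4  203.2] tooly ang -1.186 tilt [-5.0e-04  1.5e-03 -1.0e+00] F [-0.1  -0.21  0.59] M [-0.05 -0.04  0.02] open 85.6 t 0.15 j6 -0.07
shift units [ 7.763 -3.393 -1.024] n>= 7.762919629645789
```

move_arm(steps=[[100,0.6,-0.25,-0.6,0,0,0],[100,0.8,-0.35,-0.4,0,0,0],[100,0.8,-0.35,0,0,0,0],[100,0.8,-0.35,0,0,0,0],[100,0.8,-0.35,0,0,0,0],[100,0.8,-0.35,0,0,0,0],[100,0.8,-0.35,0,0,0,0],[100,0.8,-0.35,0,0,0,0]])

```text
time: 1.15
tool_pos: [500.6, -241.7, 263.7]
tcp_rot: [-0.0, 0.982, 0.191, -0.0]
force: [1.4, -0.7, -0.9]
opening: 85.5
```

move_arm(steps=[[100,0.8,-0.35,0,0,0,0],[100,0.75,-0.35,0,0,0,0],[100,0,0,0,0,0,0]])

```text
time: 1.52
tool_pos: [572.2, -166.4, 263.1]
tcp_rot: [-0.001, 0.981, 0.193, 0.0]
force: [-0.1, 0.2, 0.2]
opening: 85.4
```

```bash
python3 - <<'E'
from h import *
plan([513,184,170],1.274)
f=snap('wrist','w1')
E
```

```text
tcp [ 572.2 -166.4  263.1] tooly ang -1.1814 tilt [-1.0e-04  1.3e-03 -1.0e+00] F [-0.12  0.15  0.18] M [-0.01  0.05  0.01] open 85.4 t 1.52 j6 0.83
shift units [ 1.304 -5.776  1.56 ] n>= 5.775853685977766
yaw err world -0.6862 -> tool z turn units 4.915
```

View pics/w1.png

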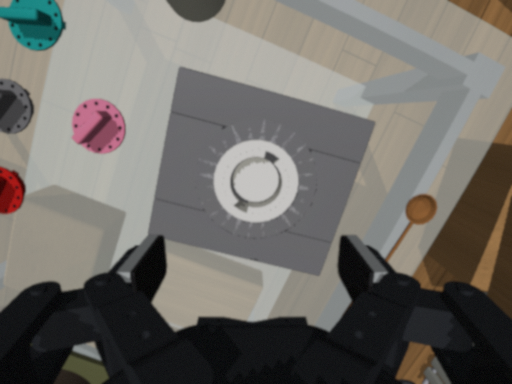

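The wrist view shows the ring at about (256,181), with slot marks near (270,157) and (241,207). I'll fit both.

```bash
python3 - <<'E'
from h import *
f=load('w1');im=f['img'];z=cv2.resize(im[125:240,200:315],None,fx=5,fy=5,interpolation=cv2.INTER_CUBIC);cv2.imwrite('pics/r.png',z[:,:,::-1])
v=im.min(2)
uv=np.indices(v.shape)[::-1]
near=np.hypot(uv[0]-256,uv[1]-181)<48
b,c,s=blob((v>140)&near,(256,181))
cn=max(cv2.findContours(b.astype(np.uint8),0,1)[0],key=len).reshape(-1,2)
P=onplane(f,cn.astype(float),156)[:,:2]
A=np.c_[2*P,np.ones(len(P))];x=np.linalg.lstsq(A,(P**2).sum(1),rcond=None)[0];print('ring',x[:2],np.sqrt(x[2]+x[0]**2+x[1]**2),s)
C=x[:2]
d=(v<110)&(np.hypot(uv[0]-256,uv[1]-181)<36)
pts=np.argwhere(d)[:,::-1].astype(float)
P=onplane(f,pts,154)[:,:2]-C;r=np.hypot(*P.T);k=(r>27)&(r<31.5)
a=np.arctan2(P[k,1],P[k,0]);
for lo in(np.abs(a)<1.5,np.abs(a)>=1.5):
    aa=np.where(a[lo]<0,a[lo]+2*np.pi,a[lo]) if abs(a[lo]).mean()>1.5 else a[lo]
    print(lo.sum(),aa.mean(),aa.min(),aa.max(),np.percentile(aa,[10,90]))
E
```

```text
ring [ 574.07070343 -170.59995656] 41.67535904880971 [ 213  139   86   84 4928]
54 -0.13790700558178062 -0.3290782186829611 0.050189769251623856 [-0.29545255  0.01198478]
34 2.9628787870352573 2.8307863408997886 3.1393921510384426 [2.85374251 3.08415483]
```

View pics/r.png

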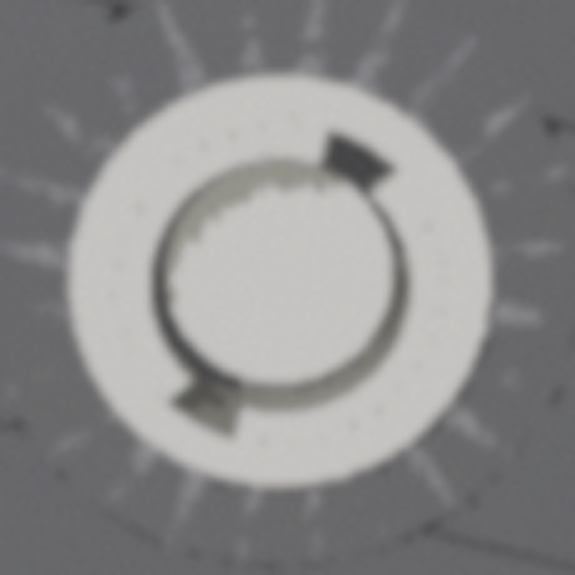

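move_arm(steps=[[100,0.2,-0.96,0,0,0,0],[100,0.2,-0.96,0,0,0,0],[100,0.2,-0.96,0,0,0,0],[100,0.2,-0.96,0,0,0,0.4],[100,0.26,-0.96,0,0,0,0],[100,0.25,-0.97,0,0,0,0]])

```text
time: 2.33
tool_pos: [519.2, 181.8, 264.1]
tcp_rot: [0.0, 0.987, 0.163, 0.0]
force: [0.7, 0.3, -0.1]
opening: 85.3
```

move_arm(steps=[[100,0,0,0.4,0,0,0.9],[100,0,0,0.4,0,0,0.9],[100,0,0,0.4,0,0,0.9],[100,0,0,0.36,0,0,0.9],[100,0,0,0,0,0,0.9],[100,0,0,0,0,0,0]])

```text
time: 3.08
tool_pos: [519.5, 180.2, 170.0]
tcp_rot: [0.0, 0.989, -0.149, -0.0]
force: [0.2, -0.5, 0.0]
opening: 85.4
```

```bash
python3 - <<'E'
from h import *
f=load('w1');p=onplane(f,[(200+360/5,125+156/5),(200+204/5,125+418.5/5)],156);print(p,p.mean(0),np.arctan2(*(p[0]-p[1])[[1,0]]))
plan([513,184,120],1.274)
f=snap('wrist','w2')
E
```

```text
[[ 603.882287   -175.43832954  156.        ]
 [ 543.02036219 -167.49284897  156.        ]] [ 573.45132459 -171.46558925  156.        ] -0.12981511922569777
tcp [519.5 180.2 170. ] tooly ang -1.8703 tilt [-1.e-03 -8.e-04 -1.e+00] F [ 0.21 -0.47  0.02] M [ 0.07  0.02 -0.02] open 85.4 t 3.08 j6 2.13
shift units [-0.121 -0.029  0.833] n>= 0.8329316241087932
yaw err world 0.0027 -> tool z turn units -0.02
```

View pics/w2.png

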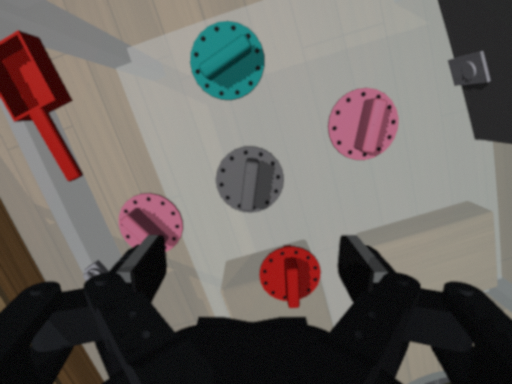

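The grey cap is at (250,179), with its bar nearly vertical in the image at about column 250. The other caps are well clear of the fingers.

```bash
python3 - <<'E'
from h import *
f=load('w2');im=f['img'];z=cv2.resize(im[135:225,205:295],None,fx=6,fy=6,interpolation=cv2.INTER_CUBIC);cv2.imwrite('pics/k.png',z[:,:,::-1])
hsv=cv2.cvtColor(im,cv2.COLOR_RGB2HSV);v=hsv[:,:,2];s=hsv[:,:,1]
uv=np.indices(v.shape)[::-1]
b,c,st=blob((v<125)&(s<60)&(np.hypot(uv[0]-250,uv[1]-179)<42),(250,179));print(c,st)
cn=max(cv2.findContours(b.astype(np.uint8),0,1)[0],key=len).reshape(-1,2)
P=onplane(f,cn.astype(float),29)[:,:2]
A=np.c_[2*P,np.ones(len(P))];x=np.linalg.lstsq(A,(P**2).sum(1),rcond=None)[0];print('cap',x[:2],np.sqrt(x[2]+x[0]**2+x[1]**2))
E
```

```text
[249.58640227 178.82917847] [ 216  146   68   67 3530]
cap [515.23629962 183.0473272 ] 36.944852990878466
```

View pics/k.png

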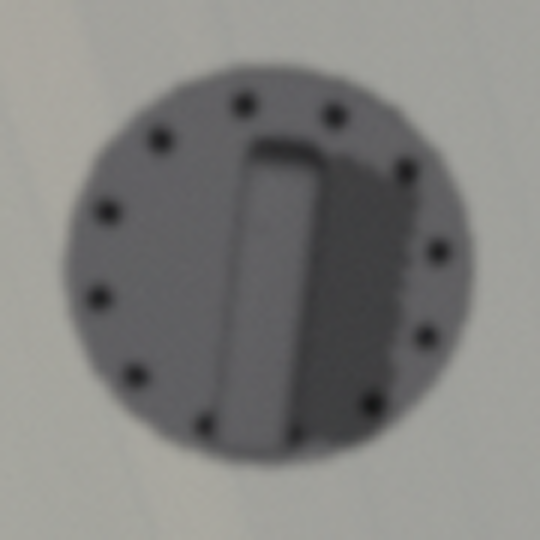

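```bash
python3 - <<'E'
from h import *
f=load('w2')
k=np.array([(248,158),(324,166),(215,440),(288,448)])/6.+[205,135]
P=onplane(f,k,59)[:,:2];print(P,P.mean(0));a,b=(P[0]+P[1])/2,(P[2]+P[3])/2;an=np.arctan2(*(a-b)[::-1]);print(an,np.hypot(*(a-b)),np.hypot(*(P[0]-P[1])))
C=P.mean(0)*.5+np.array([515.2,183.05])*.5;print(C)
plan([*C,34],an+np.pi/2)
E
```

```text
[[540.49334736 178.37945992]
 [535.58489345 166.89383717]
 [495.82799044 198.22856485]
 [490.7927088  186.74330371]] [515.67473501 182.56129141]
-0.41766097652520584 48.93523352358306 12.490494376696462
[515.43736751 182.80564571]
tcp [519.8 180.5 170.4] tooly ang -1.8692 tilt [-1.e-04 -4.e-04 -1.e+00] F [-0.13  0.19 -0.62] M [-0.01  0.02  0.03] open 85.4 t 3.12 j6 2.13
shift units [-0.08  -0.016  2.273] n>= 2.27271612258829
yaw err world -0.1193 -> tool z turn units 0.854
```

move_arm(steps=[[100,-0.08,-0.02,0.6,0,0,0.85],[100,0,0,0.8,0,0,0],[60,0,0,0.6,0,0,0],[50,0,0,0.28,0,0,0],[40,0,0,0,0,0,0]], newtons=40)

```text
time: 3.75
tool_pos: [514.7, 183.5, 32.5]
tcp_rot: [0.001, 0.978, -0.207, -0.001]
force: [-0.2, -0.6, -0.7]
opening: 34.9
```

```bash
python3 - <<'E'
from h import *
plan([515.4,182.8,33],-.418+np.pi/2)
E
```

```text
tcp [514.7 183.5  32.5] tooly ang -1.9877 tilt [-2.6e-03 -8.0e-04 -1.0e+00] F [-0.17 -0.58 -0.73] M [ 0.03 -0.02  0.01] open 34.9 t 3.75 j6 2.25
shift units [ 0.016  0.006 -0.008] n>= 0.01581672967079436
yaw err world -0.0011 -> tool z turn units 0.008
```

Clean descent with no contact. Close and lift a little.

move_arm(steps=[[10,0,0,0,0,0,0],[0,0,0,0,0,0,0],[0,0,0,0,0,0,0],[0,0,0,0,0,0,0],[0,0,0,0,0,0,0]], newtons=50)

```text
time: 4.38
tool_pos: [515.6, 184.3, 33.7]
tcp_rot: [-0.0, 0.978, -0.207, 0.0]
force: [0.1, -0.1, -0.1]
opening: -0.2
```

move_arm(steps=[[0,0,0,-0.3,0,0,0],[0,0,0,-0.8,0,0,0],[0,0,0,-1,0,0,0],[0,0,0,-1,0,0,0],[0,0,0,-0.6,0,0,0],[0,0,0,0,0,0,0]])

```text
time: 5.12
tool_pos: [517.8, 184.9, 259.4]
tcp_rot: [-0.002, 0.978, -0.207, 0.004]
force: [-0.0, -0.1, -0.1]
opening: -0.1
```

```bash
python3 - <<'E'
from h import *
plan([574,-171,260],-.145+np.pi/2)
snap('wrist','w3');snap('scene','s3')
E
```

```text
tcp [517.8 184.9 259.4] tooly ang -1.9887 tilt [ 0.0078  0.0021 -1.    ] F [-0.04 -0.11 -0.06] M [-0.01  0.02  0.04] open -0.1 t 5.12 j6 2.25
shift units [ 3.264  5.041 -0.016] n>= 5.041299591425547
yaw err world 0.2729 -> tool z turn units -1.954
```

View pics/w3.png

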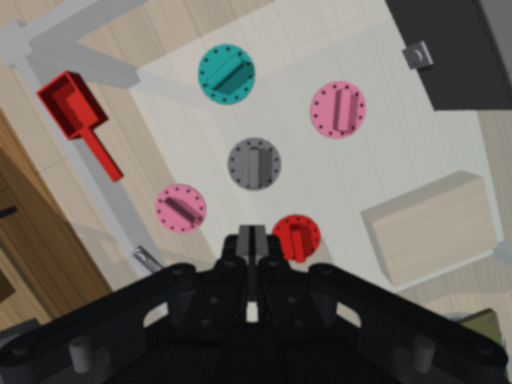

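View pics/s3.png

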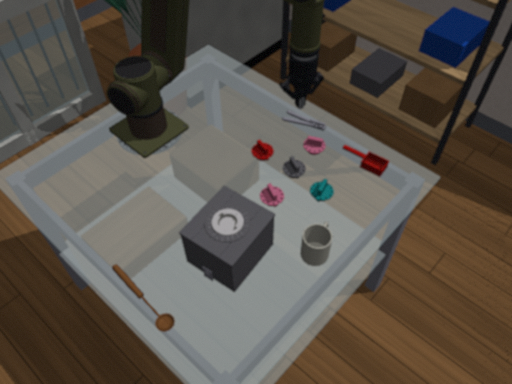

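The gripper shut on nothing: the opening is 0 and the cap is still standing at wrist pixel (254,164), apparently not moved. I'll triangulate its true height and position.

```bash
python3 - <<'E'
from h import *
for t,pts in (('w3',[(254,165),(240,165),(254,155),(300,150)]),('w2',[(249,186),(230,179),(295,160)]),('scene0',[(294,162),(293,170),(310,180)]),('top0',[(201,212),(220,212)])):
    f=load(t);print(t,bydepth(f,pts).round(1).tolist())
# triangulate flange centres
def cen(t,g,r):
    f=load(t);hsv=cv2.cvtColor(f['img'],cv2.COLOR_RGB2HSV);uv=np.indices(hsv.shape[:2])[::-1]
    b,c,st=blob((hsv[:,:,2]<125)&(hsv[:,:,1]<60)&(np.hypot(uv[0]-g[0],uv[1]-g[1])<r),g);print(t,c,st);return f,c
L=[cen('top0',(201,212),14),cen('w2',(250,179),42),cen('w3',(254,164),34)]
for S in ([0,1],[0,2],[1,2]):
    A=np.zeros((3,3));bb=np.zeros(3)
    for i in S:
        f,c=L[i];d=rays(f,[c])[0];d/=np.linalg.norm(d);M=np.eye(3)-np.outer(d,d);A+=M;bb+=M@np.array(f['origin'])
    print(S,np.linalg.solve(A,bb).round(1))
E
```

```text
w3 [[519.4, 181.4, 61.1], [522.4, 201.3, 30.1], [531.0, 176.3, 59.2], [502.8, 113.9, -0.1]]
w2 [[515.8, 183.3, 58.8], [522.4, 203.4, 28.8], [516.1, 126.7, 0.3]]
scene0 [[518.1, 181.6, 59.2], [521.2, 175.5, 28.5], [574.8, 199.7, 0.2]]
top0 [[512.0, 178.6, 57.9], [517.2, 115.6, -5.7]]
top0 [200.55590062 212.47204969] [191 203  20  20 322]
w2 [249.58640227 178.82917847] [ 216  146   68   67 3530]
w3 [254.04919584 163.88126774] [ 229  138   52   52 2114]
[0, 1] [513.8 184.4  18.5]
[0, 2] [513.9 184.4  18.7]
[1, 2] [514.3 183.4  19.9]
```

```bash
python3 - <<'E'
from h import *
f=load('w3');z=cv2.resize(f['img'][200:330,180:330],None,fx=5,fy=4.6,interpolation=cv2.INTER_CUBIC);cv2.imwrite('pics/t.png',z[:,:,::-1])
T=R(bot.state()['tcp_rot']);p=bot.state()['tool_pos']
for u in [(252,230),(246,232),(258,232),(252,240),(246,250),(258,250),(252,260)]:
    print(u,((bydepth(f,[u])[0]-p)@T).round(1))
# predicted pixel of TCP
def proj(f,X):
    Rc=R(f['attitude']);c=Rc.T@(np.array(X)-f['origin']);return cv2.projectPoints(c.reshape(1,3),np.zeros(3),np.zeros(3),f['mtx'],np.array(f['dist']))[0].ravel()
print(proj(f,p),proj(f,p+T@[0,0,-18.7]))
g=load('s3');q=proj(g,p);print('scene tcp',q,'cap',proj(g,[514.5,183,59]));z=cv2.resize(g['img'][60:200,230:350],None,fx=5,fy=4.2,interpolation=cv2.INTER_CUBIC);cv2.imwrite('pics/u.png',z[:,:,::-1])
E
```

```text
(252, 230) [ 13.6  -0.7 -43. ]
(246, 232) [ 13.3  -3.6 -44.9]
(258, 232) [ 13.4   2.2 -45.1]
(252, 240) [  68.2   -0.2 -174.7]
(246, 250) [ 13.8  -3.1 -65. ]
(258, 250) [ 13.8   1.9 -64.9]
(252, 260) [ 11.1  -0.6 -68.5]
[253.4030921  223.88547473] [253.4077864  235.62761016]
scene tcp [297.63105736 114.38889072] cap [293.40527897 161.25597701]
```

View pics/t.png

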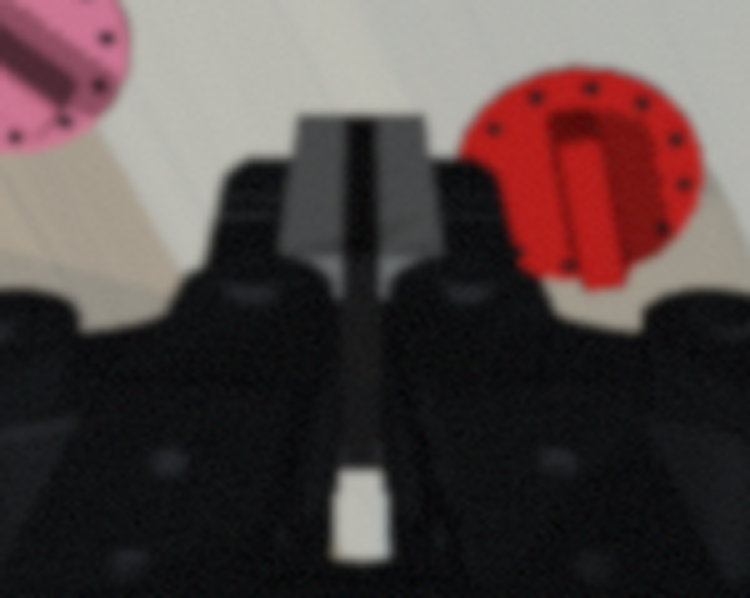

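View pics/u.png

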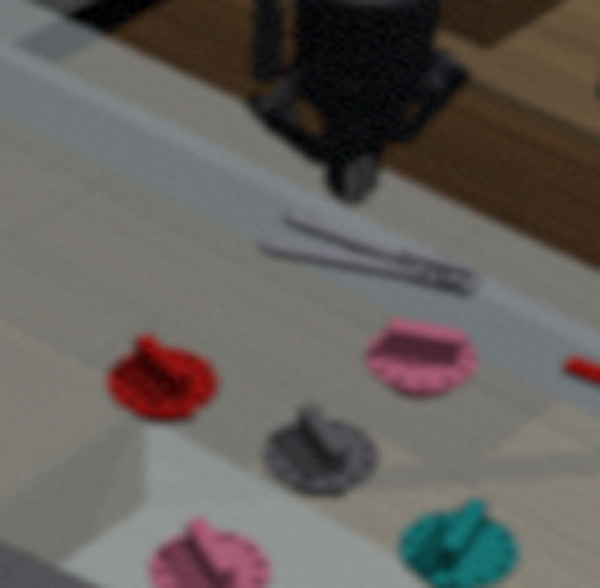

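```bash
python3 - <<'E'
from h import *
exec('''def proj(f,X):
    Rc=R(f['attitude']);c=Rc.T@(np.array(X)-f['origin']);return cv2.projectPoints(c.reshape(1,3),np.zeros(3),np.zeros(3),f['mtx'],np.array(f['dist']))[0].ravel()''')
st=bot.state();T=R(st['tcp_rot']);p=st['tool_pos'];g=load('s3');f=load('w3')
for z in(0,-10,-20,-30,-40,-50): print(z,'scene',proj(g,p+T@[0,0,z]).round(1),'wrist x=11',proj(f,p+T@[11,0,z]).round(1), 'pad edge y±11?',proj(f,p+T@[11,11,z]).round(1))
for u in [(300,104),(300,102),(300,106),(301,100),(300,98),(298,95)]: print(u,((bydepth(g,[u])[0]-p)@T).round(1))
print(st['joint_pos'].tolist())
w=load('w2')
# open fingertips in w1
w=load('w2')
for u in [(150,242),(160,245),(350,242),(360,245)]: print(u,w['range_z'][u[1],u[0]], ((bydepth(w,[u])[0]-np.array([519.5,180.2,170.]))).round(1))
E
```

```text
0 scene [297.6 114.4] wrist x=11 [253.5 207.6] pad edge y±11? [270.8 207.7]
-10 scene [297.9 111.7] wrist x=11 [253.5 212.8] pad edge y±11? [271.8 212.9]
-20 scene [298.1 109. ] wrist x=11 [253.5 218.6] pad edge y±11? [272.8 218.7]
-30 scene [298.3 106.3] wrist x=11 [253.5 225.1] pad edge y±11? [274.1 225.2]
-40 scene [298.5 103.5] wrist x=11 [253.5 232.5] pad edge y±11? [275.4 232.6]
-50 scene [298.8 100.7] wrist x=11 [253.5 240.9] pad edge y±11? [277. 241.]
(300, 104) [ 13.1   2.8 -49.4]
(300, 102) [ 13.6   3.5 -57.1]
(300, 106) [ 13.1   2.2 -42.1]
(301, 100) [ 10.7  -0.7 -60.5]
(300, 98) [ 16.2   6.1 -73.9]
(298, 95) [ 14.5  12.1 -84.9]
[0.2662079875986488, 0.23218919744313088, 1.4818518106653622, -5.214877806137032e-06, 1.4278655665498856, 2.2549521707565887]
(150, 242) 127.62976 [24.2 39.1 52.9]
(160, 245) 132.60234 [20.1 37.4 48.7]
(350, 242) 127.38204 [ -1.7 -45.8  53.2]
(360, 245) 125.269516 [ -3.2 -49.3  55.5]
```

Two cameras agree that the real fingertips sit about 33 mm behind the reported TCP, so the fingers closed above the bar. I'll go back down using that correction and check before closing.

```bash
python3 - <<'E'
from h import *
plan([514.8,183.2,45],-.418+np.pi/2)
E
```

```text
tcp [515.1 184.2 255.2] tooly ang -1.9887 tilt [-3.e-04 -1.e-04 -1.e+00] F [-0.29  0.23 -0.17] M [0.   0.   0.01] open -0.1 t 5.22 j6 2.25
shift units [3.000e-03 1.600e-02 3.503e+00] n>= 3.503298282160118
yaw err world -0.0001 -> tool z turn units 0.0
```

move_arm(steps=[[40,0,0.015,0.7,0,0,0],[40,0,0,1,0,0,0],[40,0,0,1,0,0,0],[40,0,0,0.8,0,0,0],[40,0,0,0,0,0,0],[40,0,0,0,0,0,0]], newtons=50)

```text
time: 5.98
tool_pos: [515.4, 183.5, 45.7]
tcp_rot: [0.0, 0.978, -0.207, -0.0]
force: [0.1, 0.2, -0.3]
opening: 33.7
```

```bash
python3 - <<'E'
from h import *
plan([514.8,183.2,2],-.418+np.pi/2)
snap('wrist','w4')
E
```

```text
tcp [515.4 183.5  45.7] tooly ang -1.9888 tilt [-5.e-04 -1.e-04 -1.e+00] F [ 0.14  0.21 -0.29] M [-0.   -0.04 -0.03] open 33.7 t 5.97 j6 2.25
shift units [-0.006  0.008  0.728] n>= 0.7281836307554215
yaw err world 0.0 -> tool z turn units -0.0
```

View pics/w4.png

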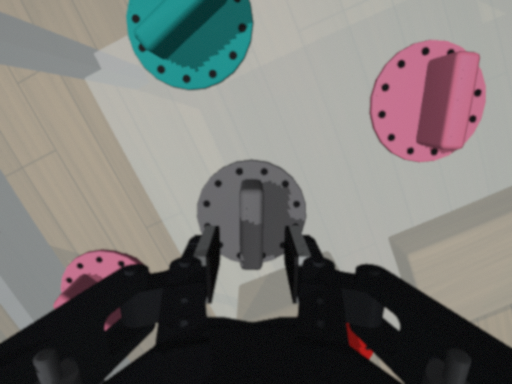

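The bar at (251,225) is centred between the fingers, whose inner edges are at columns 215 and 287. Descending slowly.

move_arm(steps=[[36,0,0,0.3,0,0,0],[32,0,0,0.25,0,0,0],[28,0,0,0.1,0,0,0],[28,0,0,0,0,0,0],[28,0,0,0,0,0,0]])

```text
time: 6.65
tool_pos: [515.6, 183.6, 7.0]
tcp_rot: [-0.0, 0.978, -0.208, 0.0]
force: [0.3, -0.6, -1.1]
opening: 24.3
```

move_arm(steps=[[26,0,0,0.06,0,0,0],[26,0,0,0,0,0,0]])

```text
time: 6.9
tool_pos: [515.1, 183.4, 2.8]
tcp_rot: [0.0, 0.978, -0.208, -0.0]
force: [-0.1, -0.4, -0.2]
opening: 21.9
```

```bash
python3 - <<'E'
from h import *
plan([514.8,183.2,0],-.418+np.pi/2)
f=snap('wrist','w5');z=cv2.resize(f['img'][130:330,150:350],None,fx=3,fy=3,interpolation=cv2.INTER_CUBIC);cv2.imwrite('pics/v.png',z[:,:,::-1])
E
```

```text
tcp [515.1 183.4   2.8] tooly ang -1.9889 tilt [-2.e-04 -0.e+00 -1.e+00] F [-0.07 -0.44 -0.24] M [0.01 0.   0.01] open 21.9 t 6.9 j6 2.25
shift units [-0.003  0.005  0.047] n>= 0.04703198950237551
yaw err world 0.0001 -> tool z turn units -0.001
```

View pics/v.png

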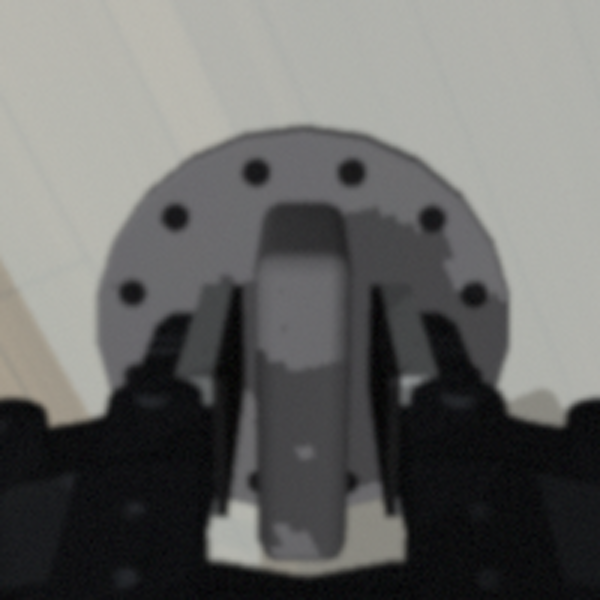

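The fingers now straddle the bar, just above the flange. Closing.

move_arm(steps=[[10,0,0,0,0,0,0],[0,0,0,0,0,0,0],[0,0,0,0,0,0,0],[0,0,0,0,0,0,0]], newtons=50)

```text
time: 7.45
tool_pos: [515.2, 183.5, 2.9]
tcp_rot: [-0.0, 0.978, -0.208, 0.0]
force: [0.2, 0.3, 0.4]
opening: 13.3
```

move_arm(steps=[[0,0,0,-0.2,0,0,0],[0,0,0,-0.8,0,0,0],[0,0,0,-1,0,0,0],[0,0,0,-1,0,0,0],[0,0,0,-0.8,0,0,0],[0,0,0,-0.4,0,0,0],[0,0,0,0,0,0,0]])

```text
time: 8.32
tool_pos: [516.5, 183.8, 257.9]
tcp_rot: [-0.001, 0.978, -0.207, 0.003]
force: [-0.1, -0.8, -1.9]
opening: 13.0
```

```bash
python3 - <<'E'
from h import *
plan([574,-171,240],-.145+np.pi/2)
f=snap('wrist','w6');snap('scene','s6')
E
```

```text
tcp [516.5 183.8 257.9] tooly ang -1.9888 tilt [ 0.0059  0.0016 -1.    ] F [-0.11 -0.83 -1.92] M [0.05 0.01 0.01] open 13.0 t 8.32 j6 2.25
shift units [3.275 5.016 0.296] n>= 5.016173623138467
yaw err world 0.273 -> tool z turn units -1.955
```

View pics/w6.png

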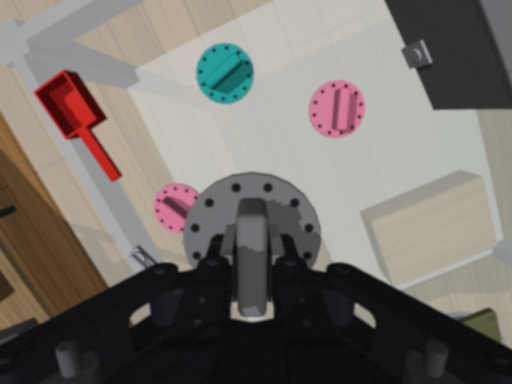

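View pics/s6.png

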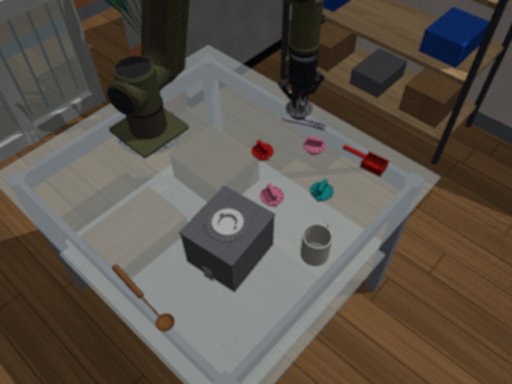

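```bash
python3 - <<'E'
from h import *
f=load('w6');hsv=cv2.cvtColor(f['img'],cv2.COLOR_RGB2HSV);p=np.array([516.5,183.8,257.9])
uv=np.indices(hsv.shape[:2])[::-1]
m=(hsv[:,:,2]<125)&(hsv[:,:,1]<60)&(uv[1]<232)&(np.hypot(uv[0]-251,uv[1]-240)<85)
b,c,st=blob(m,(251,200));print(st)
cn=max(cv2.findContours(b.astype(np.uint8),0,1)[0],key=len).reshape(-1,2);cn=cn[(cn[:,1]<228)]
for z in(29,24):
    P=onplane(f,cn.astype(float),255+z)[:,:2]
    A=np.c_[2*P,np.ones(len(P))];x=np.linalg.lstsq(A,(P**2).sum(1),rcond=None)[0];print('cap',x[:2],np.sqrt(x[2]+x[0]**2+x[1]**2),x[:2]-p[:2])
plan([573.8,-169.9,225],-.145+np.pi/2)
E
```

```text
[ 183  172  137   60 6238]
cap [516.96415467 182.73584573] 36.607268523423066 [ 0.46415467 -1.06415427]
cap [514.89806648 183.67276685] 37.87493545358344 [-1.60193352 -0.12723315]
tcp [514.4 183.2 254.4] tooly ang -1.9889 tilt [-9.e-04 -3.e-04 -1.e+00] F [-0.42  0.28 -1.34] M [ 0.    0.03 -0.01] open 13.2 t 8.43 j6 2.25
shift units [3.295 4.976 0.491] n>= 4.9759302470924025
yaw err world 0.2731 -> tool z turn units -1.956
```

move_arm(steps=[[0,0.3,0.45,0,0,0,0],[0,0.5,0.75,0,0,0,0],[0,0.5,0.75,0,0,0,0],[0,0.5,0.75,0,0,0,0],[0,0.5,0.75,0,0,0,0],[0,0.5,0.76,0,0,0,0],[0,0.3,0.5,0,0,0,0],[0,0.2,0.27,0,0,0,0]])

```text
time: 9.43
tool_pos: [573.7, -171.4, 252.4]
tcp_rot: [-0.0, 0.978, -0.208, -0.002]
force: [0.5, 0.4, -0.5]
opening: 13.3
```

move_arm(steps=[[0,0,0,0.2,0,0,-0.9],[0,0,0,0.3,0,0,-0.9],[0,0,0,0,0,0,-0.15],[0,0,0,0,0,0,0]])

```text
time: 9.93
tool_pos: [574.9, -169.4, 224.8]
tcp_rot: [-0.0, 0.997, -0.073, -0.0]
force: [0.4, 0.4, 0.6]
opening: 13.6
```

```bash
python3 - <<'E'
from h import *
plan([573.8,-169.9,170],-.145+np.pi/2)
f=snap('wrist','w7');snap('scene','s7')
E
```

```text
tcp [ 574.9 -169.4  224.8] tooly ang -1.7175 tilt [-6.e-04  4.e-04 -1.e+00] F [0.37 0.36 0.61] M [0.02 0.01 0.01] open 13.6 t 9.93 j6 1.36
shift units [-0.016  0.011  0.913] n>= 0.9130469722528487
yaw err world 0.0017 -> tool z turn units -0.012
```

View pics/w7.png

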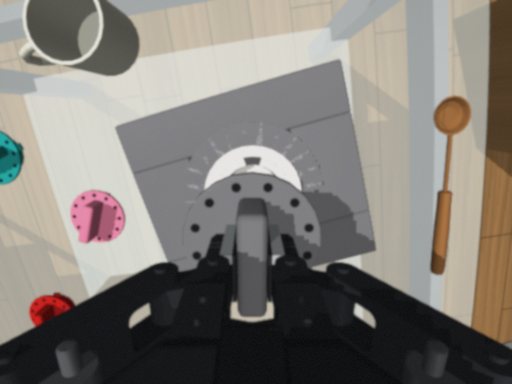

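The visible slot at (252,160) lines up with the bar. Descending to just above the ring.

move_arm(steps=[[0,-0.015,0.01,0.4,0,0,0],[0,0,0,0.4,0,0,0],[0,0,0,0.2,0,0,0],[0,0,0,0,0,0,0]])

```text
time: 10.52
tool_pos: [573.6, -170.2, 164.5]
tcp_rot: [-0.0, 0.997, -0.073, -0.001]
force: [-0.3, -0.3, -0.3]
opening: 13.3
```

```bash
python3 - <<'E'
from h import *
plan([573.8,-169.9,156],-.145+np.pi/2)
f=snap('wrist','w8');z=cv2.resize(f['img'][100:280,160:345],None,fx=3.3,fy=3.3,interpolation=cv2.INTER_CUBIC);cv2.imwrite('pics/x.png',z[:,:,::-1])
E
```

```text
tcp [ 573.6 -170.2  164.5] tooly ang -1.7168 tilt [-1.1e-03  4.0e-04 -1.0e+00] F [-0.28 -0.31 -0.3 ] M [ 0.03  0.01 -0.02] open 13.3 t 10.53 j6 1.36
shift units [ 0.003 -0.006  0.142] n>= 0.14189551437459005
yaw err world 0.001 -> tool z turn units -0.007
```

View pics/x.png

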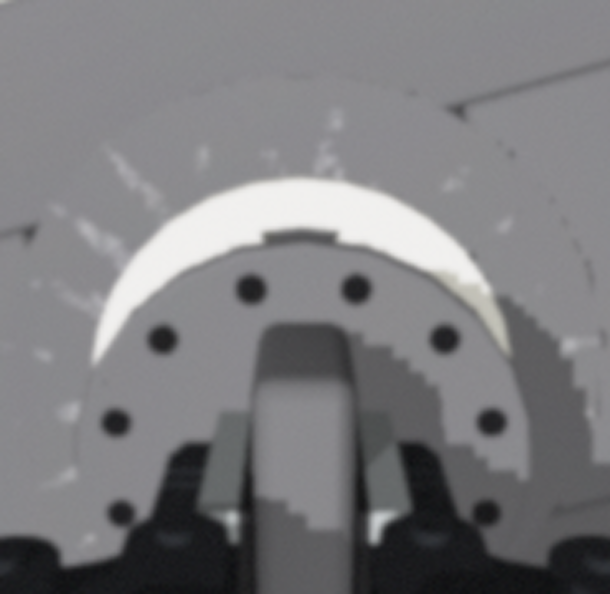

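The ring, slot and bar are concentric to within about 1 mm. Lowering gently, with the slot check around TCP z≈151.

move_arm(steps=[[0,0,0,0.06,0,0,0],[0,0,0,0.05,0,0,0],[0,0,0,0.03,0,0,0],[0,0,0,0,0,0,0]])

```text
time: 11.08
tool_pos: [573.8, -170.4, 156.4]
tcp_rot: [-0.0, 0.997, -0.073, -0.0]
force: [-0.0, 0.2, -1.6]
opening: 13.3
```

move_arm(steps=[[0,0,0,0.05,0,0,0],[0,0,0,0.03,0,0,0],[0,0,0,0,0,0,0]])

```text
time: 11.45
tool_pos: [573.7, -170.4, 151.4]
tcp_rot: [-0.0, 0.997, -0.073, -0.0]
force: [-0.2, 0.1, -1.0]
opening: 13.1
```

Still free. Next to 148, below the lug-rest level of about 151.

move_arm(steps=[[0,0,0,0.025,0,0,0],[0,0,0,0,0,0,0]])

```text
time: 11.7
tool_pos: [573.8, -170.4, 150.1]
tcp_rot: [-0.0, 0.997, -0.073, -0.0]
force: [0.6, 0.7, -0.5]
opening: 13.3
```

move_arm(steps=[[0,0,0,0.025,0,0,0],[0,0,0,0,0,0,0]])

```text
time: 11.95
tool_pos: [573.7, -170.4, 148.6]
tcp_rot: [-0.0, 0.997, -0.073, -0.0]
force: [-0.2, 0.2, -0.9]
opening: 13.3
```

move_arm(steps=[[0,0,0,0.025,0,0,0],[0,0,0,0,0,0,0]])

```text
time: 12.2
tool_pos: [573.7, -170.4, 147.1]
tcp_rot: [-0.0, 0.997, -0.073, -0.0]
force: [0.9, 0.4, -0.2]
opening: 13.3
```

move_arm(steps=[[0,0,0,0.025,0,0,0],[0,0,0,0,0,0,0]])

```text
time: 12.45
tool_pos: [573.9, -170.5, 146.2]
tcp_rot: [0.0, 0.997, -0.073, 0.0]
force: [-1.5, 0.8, 2.9]
opening: 12.9
```

Contact came at 146.2 (plate expected at about 146.9), so the lugs look to be in the slots. I'll push on to check for the soft spring.

move_arm(steps=[[0,0,0,0.03,0,0,0],[0,0,0,0,0,0,0]])

```text
time: 12.7
tool_pos: [573.9, -170.5, 144.1]
tcp_rot: [0.0, 0.997, -0.073, 0.0]
force: [-1.4, -0.2, 3.8]
opening: 13.2
```

move_arm(steps=[[0,0,0,0.03,0,0,0],[0,0,0,0,0,0,0]])

```text
time: 12.95
tool_pos: [573.9, -170.5, 142.2]
tcp_rot: [0.0, 0.997, -0.073, 0.0]
force: [-1.0, 1.1, 5.0]
opening: 13.1
```

The spring is soft, about 0.5 N/mm, so the lugs are in the slots. Pushing to about 23 mm depth (TCP ≈135.8).

move_arm(steps=[[0,0,0,0.035,0,0,0],[0,0,0,0.035,0,0,0],[0,0,0,0,0,0,0]])

```text
time: 13.32
tool_pos: [574.0, -170.5, 138.3]
tcp_rot: [0.0, 0.997, -0.073, 0.0]
force: [-2.0, 1.2, 7.3]
opening: 13.2
```

move_arm(steps=[[0,0,0,0.03,0,0,0],[0,0,0,0,0,0,0]])

```text
time: 13.58
tool_pos: [574.0, -170.5, 136.7]
tcp_rot: [0.0, 0.997, -0.073, 0.0]
force: [-2.3, 0.7, 7.3]
opening: 13.4
```

move_arm(steps=[[0,0,0,0.018,0,0,0],[0,0,0,0,0,0,0]])

```text
time: 13.82
tool_pos: [574.0, -170.5, 135.8]
tcp_rot: [0.0, 0.997, -0.073, 0.0]
force: [-2.8, 0.7, 9.1]
opening: 13.4
```

```bash
python3 - <<'E'
from h import *
plan([573.8,-169.9,135.5],-.145+np.pi/2)
for i in range(3): print(bot.state()['force'],bot.state()['moment'])
E
```

```text
tcp [ 574.  -170.5  135.8] tooly ang -1.7166 tilt [ 6.e-04 -2.e-04 -1.e+00] F [-2.78  0.68  9.1 ] M [ 0.2   0.5  -0.02] open 13.4 t 13.82 j6 1.36
shift units [-0.004 -0.009  0.004] n>= 0.009324513885551106
yaw err world 0.0008 -> tool z turn units -0.006
[-2.77630897  0.67569014  9.10303385] [ 0.19589233  0.50044241 -0.01533279]
[-2.77630897  0.67569014  9.10303385] [ 0.19589233  0.50044241 -0.01533279]
[-2.77630897  0.67569014  9.10303385] [ 0.19589233  0.50044241 -0.01533279]
```

The depth is about 23 mm at 9 N. Twisting clockwise (+ tool z), watching force and moment.

move_arm(steps=[[0,-0.005,0,0,0,0,0.5],[0,0,0,0,0,0,0.5],[0,0,0,0,0,0,0.5],[0,0,0,0,0,0,0]])

```text
time: 14.32
tool_pos: [574.9, -171.1, 136.2]
tcp_rot: [0.0, 0.984, -0.177, 0.002]
force: [-1.3, 0.3, 8.7]
opening: 13.4
```

```bash
python3 - <<'E'
from h import *
plan([573.8,-169.9,135.5],-.145-.7+np.pi/2)
E
```

```text
tcp [ 574.9 -171.1  136.2] tooly ang -1.9267 tilt [ 0.0031 -0.0014 -1.    ] F [-1.32  0.26  8.67] M [ 0.01  0.21 -0.04] open 13.4 t 14.32 j6 1.57
shift units [-0.025 -0.012  0.012] n>= 0.02477555052456228
yaw err world -0.4891 -> tool z turn units 3.503
```

move_arm(steps=[[0,0,0,0,0,0,0.5],[0,0,0,0,0,0,0.5],[0,0,0,0,0,0,0.5],[0,0,0,0,0,0,0.5],[0,0,0,0,0,0,0]])

```text
time: 14.95
tool_pos: [575.2, -171.4, 136.3]
tcp_rot: [0.0, 0.95, -0.312, 0.002]
force: [-0.6, -0.2, 8.3]
opening: 13.3
```

```bash
python3 - <<'E'
from h import *
plan([573.8,-169.9,135.5],-.145-.7+np.pi/2)
E
```

```text
tcp [ 575.2 -171.4  136.3] tooly ang -2.2059 tilt [ 0.0037 -0.0019 -1.    ] F [-0.58 -0.21  8.25] M [-0.05  0.14 -0.08] open 13.3 t 14.95 j6 1.85
shift units [-0.034 -0.006  0.014] n>= 0.03402168762848321
yaw err world -0.2099 -> tool z turn units 1.503
```

move_arm(steps=[[0,0,0,0,0,0,0.5],[0,0,0,0,0,0,0.5],[0,0,0,0,0,0,0.5],[0,0,0,0,0,0,0]])

```text
time: 15.45
tool_pos: [575.2, -171.5, 136.3]
tcp_rot: [0.0, 0.912, -0.41, 0.002]
force: [-0.2, -0.5, 8.2]
opening: 13.3
```

```bash
python3 - <<'E'
from h import *
plan([573.8,-169.9,135.5],-.145-.7+np.pi/2)
snap('wrist','w9')
E
```

```text
tcp [ 575.2 -171.5  136.3] tooly ang -2.4154 tilt [ 0.0036 -0.002  -1.    ] F [-0.19 -0.47  8.24] M [-0.16  0.18  0.01] open 13.3 t 15.45 j6 2.06
shift units [-0.035 -0.     0.014] n>= 0.035090459690578536
yaw err world -0.0004 -> tool z turn units 0.003
```

View pics/w9.png

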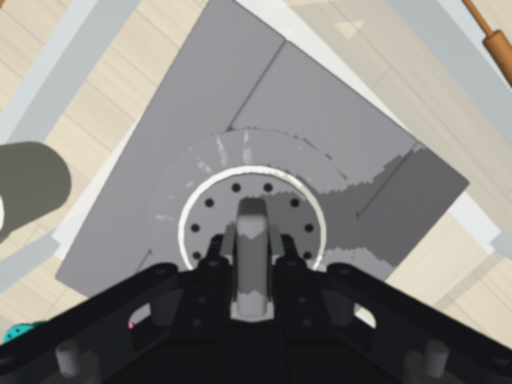

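The cap is seated in the ring and turned by 0.70 rad. I'll let the spring lift it to the seat, then tug gently to check the lock.

move_arm(steps=[[0,0,0,-0.04,0,0,0],[0,0,0,-0.035,0,0,0],[0,0,0,0,0,0,0]])

```text
time: 15.88
tool_pos: [575.2, -171.4, 140.6]
tcp_rot: [0.0, 0.912, -0.41, 0.002]
force: [-1.0, -0.0, 5.7]
opening: 13.0
```

move_arm(steps=[[0,0,0,-0.015,0,0,0],[0,0,0,0,0,0,0]])

```text
time: 16.12
tool_pos: [575.1, -171.4, 140.9]
tcp_rot: [0.0, 0.912, -0.41, 0.002]
force: [1.8, -1.6, 2.8]
opening: 13.2
```

move_arm(steps=[[0,0,0,-0.015,0,0,0],[0,0,0,0,0,0,0]])

```text
time: 16.38
tool_pos: [575.1, -171.4, 141.0]
tcp_rot: [0.0, 0.912, -0.41, 0.001]
force: [4.3, -4.2, -1.9]
opening: 13.3
```

It is held at 18 mm depth, with the force changing sign rather than the cap rising, so it is locked in the pocket. Relaxing, then releasing.

move_arm(steps=[[0,0,0,0.012,0,0,0],[0,0,0,0,0,0,0],[20,0,0,0,0,0,0],[35,0,0,0,0,0,0],[45,0,0,0,0,0,0],[45,0,0,0,0,0,0]])

```text
time: 17.12
tool_pos: [572.9, -170.0, 140.2]
tcp_rot: [-0.0, 0.912, -0.41, -0.001]
force: [0.0, -0.2, -0.6]
opening: 38.2
```

move_arm(steps=[[45,0,0,-0.2,0,0,0],[45,0,0,-0.4,0,0,0],[45,0,0,-0.7,0,0,0],[45,0,0,-0.8,0,0,0],[45,0,0,0,0,0,0],[45,0,0,0,0,0,0]])

```text
time: 17.88
tool_pos: [573.3, -170.3, 267.1]
tcp_rot: [-0.0, 0.912, -0.41, 0.0]
force: [0.0, 0.3, -0.8]
opening: 38.4
```

```bash
python3 - <<'E'
from h import *
plan([573.8,-169.9,135.5],-.145-.7+np.pi/2)
f=snap('wrist','w10');snap('scene','s10')
for u in [(250,160),(250,180),(250,190),(250,200)]: print(u,bydepth(f,[u]).round(1))
E
```

```text
tcp [ 573.3 -170.3  267.1] tooly ang -2.4147 tilt [ 6.e-04 -2.e-04 -1.e+00] F [ 0.04  0.31 -0.85] M [-0.04  0.01  0.06] open 38.4 t 17.88 j6 2.06
shift units [-1.000e-03 -9.000e-03  2.194e+00] n>= 2.1938141096709303
yaw err world -0.0011 -> tool z turn units 0.008
(250, 160) [[ 592.4 -189.9  187.1]]
(250, 180) [[ 582.3 -178.6  198.4]]
(250, 190) [[ 576.1 -171.6  196.6]]
(250, 200) [[ 570.2 -165.   197. ]]
```

View pics/w10.png

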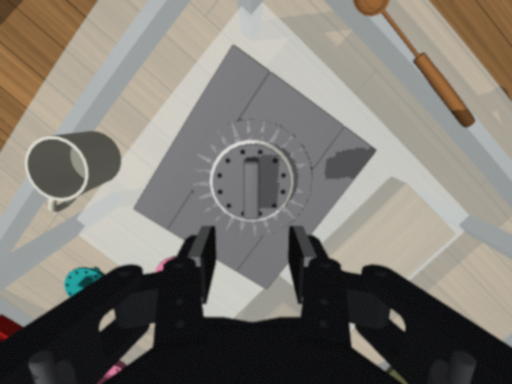

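View pics/s10.png

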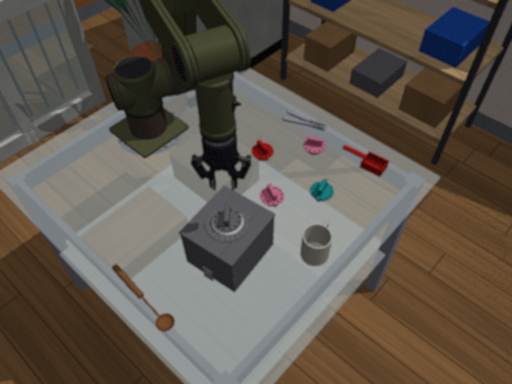

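The cap sits at (250,180), aligned as it was left. Its bar top is at z≈197 = 138+59, which is exactly the locked seat height. All other objects are where they were, and the gripper is clear.

```bash
python3 - <<'E'
from bench import bot
print(bot.sign_off())
E
```

```text
the job is handed in; nothing more can be done
None
```

The grey cap is back on the compost bin and locked, and I handed the job in at about 18 s with the gripper well clear.

- **Fit:** I set the nose in the ring and the lugs went into the slots without a search. I pushed in about 23 mm against the spring at about 9 N and turned the cap 0.70 rad clockwise. I then let the spring lift it to the seat.
- **Lock:** a light upward tug did not lift the cap. After letting go, its bar top measured about 197 mm, which is the locked height (138 + 59). It also kept its angle.
- **Surroundings:** in the last pictures the mug, spoon, opener, scoop and the look-alike caps were where they had been.
- **What disagreed:** the first grasp closed on air above the bar and did not move the cap. The cameras showed the real fingertips about 33 mm behind the reported tool point. I allowed for that and the second grasp held.
- **Peak forces:** about 9 N pressing down and, during the tug, about 6 N sideways, both well under 40 N.

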